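# Prove a fuse: shut the test drawer and hold the selector at its third click

### The arm

A 7-joint arm with a two-finger parallel gripper is mounted at the origin on the work surface. World frame = base frame: x ahead of the robot, y to its left, z up, the work surface at z = 0. Lengths are in m, angles in rad, forces in N, time in s.
With the tool pointing down it reaches from about 0.4 to 0.85 m from the base axis. Payload 10.4 kg.
Tool frame: the origin (TCP) lies at the very end of the fingers, on their centre line; the grasp point (between the pads) lies manip.grasp_offset behind it (manip.grasp_offset is the distance from the TCP to the grasp point, in m); z points along the fingers, x is the direction in which the jaws open and shut, and the axes are right-handed (so a half turn about z gives the same grasp; the last joint's range is limited). The gripper opens to 85 mm and grips with 20 to 120 N. Pads are 22 mm wide; open, the fingers measure 114 mm over their backs; the gripper's body (76 mm by 85 mm) begins 54 mm behind the grasp point. The pads swing forward as they close: fully open they stand 13 mm farther back than shut.
Start: joints at [1.319, 0.332, -0.065, 1.46, 0.022, 1.35, -0.088], TCP at [0.142, -0.609, 0.231] pointing down, gripper open.
Joint ranges: [-2.6, 2.6], [-0.5, 2.12], [-1.47, 1.34], [0.16, 2.42], [-1.27, 4.41], [0.06, 2.06], [-2.6, 2.6]. Speed limits (rad/s): [2.22, 2.22, 2.79, 2.79, 3.14, 3.14, 3.14].

### API

Orientations are given as a unit quaternion [x, y, z, w].
In Python, from workcell import manip gives the robot as it stands.
- The arm moves only by the shell command python3 -m crank 'ROWS' [FORCE]. ROWS is JSON, a list that holds one entry, the list of rows, each a list of 7 numbers: the shift along the world's x, y, z in units of 60 mm (1.0 is 60 mm), then the turn, a rotation vector about the world's x, y, z in units of 5 degrees (1.0 is 5 degrees), then the finger opening in mm, from 0 to 85.4. A call has 1 to 8 rows; each row shifts and turns the commanded pose from where the row before left it; what a row does not reach is not made up. A row lasts 1/8 s, in which the tool goes at most 62.5 mm and 10.7 degrees, less where a joint would pass 70% of its speed; a pose out of reach is approached as far as the arm can. A call is refused whole if a number of a shift passes 1 or a number of a turn 1, either way. A call with a gripper value outside its range is refused whole. The fingers move at their own pace and stop on an object; FORCE is the grip in N (left out, the last holds). Time passes only in rows, so rows that do not move let the fingers close. It gives the time, the measured TCP pose, the force and the opening at its end, in the units of the state.
- manip.get_obs(): the state, without advancing time (a new reading comes with each control period).
- manip.camera(name): name is "side" or "top" or "wrist"; returns (picture, depth): 384x512x3 uint8, blue, green, red; 384x512 float32, m along the optical axis (not along the pixel's ray), 0 where there is no reading.
- manip.get_calibration(name): a dict with "fx", "fy", "cx", "cy" (pixels), "rvec" (rotation vector, rad) and "tvec" (3), from world to camera coordinates, as OpenCV has them; the wrist camera has in their place "T_tool_cam" (4x4, takes a point from camera to tool coordinates, whose origin is the TCP and whose axes are the tool frame's). Camera axes: x right, y down, z forward; pixel columns grow to the right and rows downward; lengths in m; the calibration is good to about 2 mm. The wrist camera is an equidistant fisheye: a pixel r from the principal point sees the ray r / f radians off the axis. A picture is of the moment at which its call begins: read the wrist's pose just before it. get_calibration takes no time and is no camera call.
- manip.hand_in(): hands the job in, once; it reports no verdict.
The state is a dict: "clock": time; "joint_pos": joint angles; "joint_velocities": joint speeds; "tau": joint torques, N m; "position": TCP position; "ee_rot": TCP orientation; "ft_force": force on the tool from outside, world axes, zero at the start; "torque": the same for the moment, N m; "grip_width": opening from 0.0 (shut) to 1.0 (fully open).
Only numpy, scipy, OpenCV 4.12 (cv2) and the standard library are available. Lean on these libraries where they do the work, as an engineer would, in place of code of your own. Each camera call takes 0.05 s, during which the arm holds its last target.

### The job

Test the brown fuse that lies in the open drawer of the grey fuse test set. First push the drawer fully home, until its catch seats; only then grip the selector handle on top of the set, turn it clockwise from its OFF spot to the third click, not as far as the fourth, and finish still holding it there, because it springs back to OFF if let go. Leave the spare fuse, the switch plate, the spirit level and the toggle switch block round the set where they are.

Things in the scene. Friction and masses are not known exactly. Their poses are not given: they have to be found in the camera images.
- tester: fixed grey steel case of the fuse test set, 190 mm deep (x), 260 mm wide (y), 85 mm high; origin under its middle on the bench, x into the case from its front, y to the left, z up; turned up to 0.45 rad either way. On top: a meter 5 mm high above the drawer, two 20 mm binding posts rear left, and the selector on the right, with nothing over 5 mm high within 100 mm of its axis
- drawer_front (a point): centre of the outer face of the drawer front, 47 mm above the bench: a flat grey upright plate 126 mm wide (y) and 58 mm high (18 to 76 mm above the bench) with a flush black pull, at the left of the case's front. Axes: x the way the drawer is pushed to close (horizontal, into the case), y left, z up. Shut, it stands 6 mm proud of the case
- drawer (a joint): how far the drawer stands open, m: 0 = home, its front against the case. Starts at 0.045 to 0.070. Slides with about 1.5 N of friction; a sprung roller catch resists with about 6 N from 13 mm to 6 mm open, and from about 4 mm on draws the drawer in and holds it home
- selector (a joint): selector angle, rad, growing clockwise seen from above: 0 = OFF (start), then a click every 0.419 (24 degrees): 0.419, 0.838, third 1.257, fourth 1.676, fifth 2.094. A return spring (0.08 Nm at OFF, 0.12 at the third) drives it back to OFF when let go; each click adds a ripple of 0.065 Nm either way, hardest a quarter step past a stop, easiest a quarter step before one. Under 0.2 Nm up to the third
- handle (a point): black bar handle of the selector: 56 mm long, 14 mm thick (grip across this), 36 mm high, with a pointed nose and a white line at its pointing end. Origin on the vertical turning axis, 118 mm above the bench, 14 mm below the bar's top, 22 mm above the round skirt (52 mm across) under it. x along the bar to the nose, z up. At OFF the nose points 60 degrees left (anticlockwise) of the case's x
- fuse: spare brown ceramic screw fuse standing upright on the bench before the right half of the case: 25 mm in diameter, 50 mm high; origin at its foot. Leave alone
- switch_plate: blue plastic switch plate, 86 x 86 x 7 mm, flat on the bench to the right of the case; origin under its middle. Leave alone
- level: small aluminium spirit level, 120 x 16 x 28 mm, standing on its long edge beside the case's right cheek; origin under its middle, x along it. Leave alone
- toggle_block: toggle switch on a wooden test block, 100 x 70 x 24 mm, 57 mm high over the toggle, to the left of the case; origin under its middle. Leave alone

How it is judged:
By the outcome, as a careful person would: the job done as asked, in the order asked, and still so for the second after the job is handed in, while the arm keeps its last pose, push and grip.
It also fails if it takes over 51 s, if anything falls off the work surface, if the arm or the gripper's body presses on something with over 40 N, if the wrist force passes 120 N, or if a joint passes its speed limit or range.

## Working session

There is one attempt and no reset: what is moved stays moved. The work goes in short steps, Python scripts to look and compute and a shell command to move; the robot and the scene stay as the last step left them, time stands still between calls to the robot, and variables do not carry over. Pictures are saved under pics/ and viewed, and the job is handed in when it is done.

```bash
ls; mkdir -p pics; cat > h.py <<'E'
import numpy as np, cv2
from workcell import manip
from scipy.spatial.transform import Rotation as R
def grab(n,tag):
    o=manip.get_obs(); im,d=manip.camera(n); cv2.imwrite(f'pics/{tag}.png',im); np.savez(f'pics/{tag}.npz',im=im,d=d,p=o['position'],q=o['ee_rot']); return im,d
def cloud(n,d):
    c=manip.get_calibration(n); v,u=np.mgrid[0:384,0:512]
    P=np.stack([(u-c['cx'])/c['fx']*d,(v-c['cy'])/c['fy']*d,d],-1)
    Rm=cv2.Rodrigues(np.array(c['rvec'],float))[0]
    W=(P-np.array(c['tvec']).ravel())@Rm
    W[d<=0]=np.nan
    return W
E
python3 - <<'E'
from h import *
print(manip.get_obs(), manip.grasp_offset)
grab('top','top0');grab('side','side0');print(manip.get_calibration('top'),manip.get_calibration('side'),manip.get_calibration('wrist'))
E
```

```text
pics
{'clock': 0.0, 'joint_pos': array([ 1.31941805,  0.33288391, -0.06469578,  1.46097213,  0.02159994,
        1.34986652, -0.0884816 ]), 'joint_velocities': array([-0.00117106, -0.00107999,  0.00158506, -0.00021283,  0.0008986 ,
       -0.0013027 ,  0.00074007]), 'tau': array([ 6.52849958e-04, -6.25444365e+01,  4.94267140e-02, -3.91604269e+01,
        1.62581610e-02,  9.91459878e-03, -5.28845192e-05]), 'position': array([ 0.14164886, -0.6083481 ,  0.23049368]), 'ee_rot': array([ 7.83205678e-01, -6.21762296e-01, -5.82080204e-04, -4.19028501e-04]), 'ft_force': array([0.62506041, 0.84968102, 0.00263508]), 'torque': array([-0.00824395,  0.01652154, -0.05523366]), 'grip_width': 1.001292168063669} 0.0187
{'fx': 393.5625021840583, 'fy': 393.5625021840583, 'cx': 255.32331027886255, 'cy': 188.45068731751056, 'rvec': array([ 2.11805367, -2.13515635,  0.12400561]), 'tvec': array([0.04912343, 0.58805288, 1.04489195])} {'fx': 436.51525406449963, 'fy': 436.51525406449963, 'cx': 254.8555583646576, 'cy': 185.9997530964714, 'rvec': array([ 2.07784648, -0.013569  ,  0.00975546]), 'tvec': array([-0.56957209,  0.10053389,  1.23245201])} {'fx': 297.3186396354542, 'fy': 297.3186396354542, 'cx': 257.6711368970611, 'cy': 187.94456784775528, 'T_tool_cam': array([[ 9.99999811e-01, -2.71624735e-04,  5.52067423e-04,
         7.45167508e-04],
       [ 8.37896972e-05,  9.49036949e-01,  3.15164817e-01,
        -8.03978995e-02],
       [-6.09538942e-04, -3.15164711e-01,  9.49036792e-01,
        -1.40828031e-01],
       [ 0.00000000e+00,  0.00000000e+00,  0.00000000e+00,
         1.00000000e+00]])}
```

View pics/top0.png

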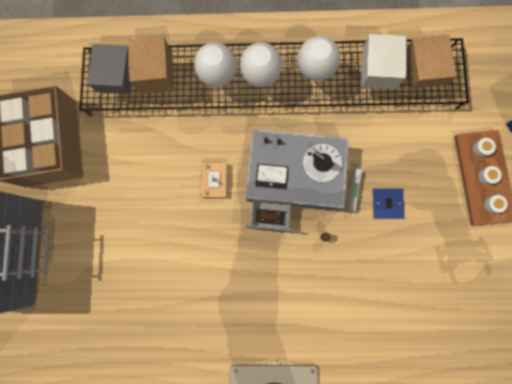

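View pics/side0.png

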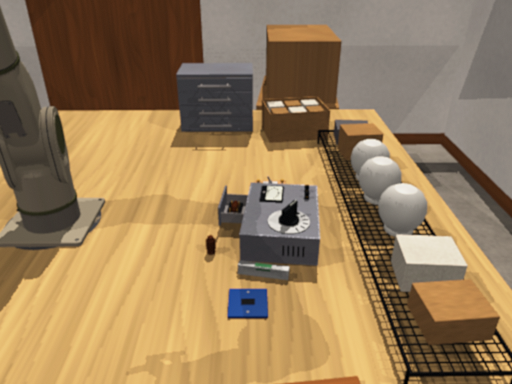

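The top view shows the case at about (298,170), the selector at (323,161) and the open drawer at (271,217). The spare fuse is at (326,237), the level at (355,190), the blue plate at (389,203) and the toggle block at (214,180). Next I'll measure positions.

```bash
python3 - <<'E'
from h import *
f=np.load('pics/top0.npz'); im,d=f['im'],f['d']
W=cloud('top',d); z=W[...,2]
print('bench z',np.nanmedian(z[250:330,330:450]))
reg=np.zeros(z.shape,bool); reg[115:250,235:352]=1
m=(reg&(abs(z-0.085)<0.012)).astype(np.uint8)
cs=max(cv2.findContours(m,0,2)[0],key=cv2.contourArea)
c=manip.get_calibration('top')
Rm=cv2.Rodrigues(c['rvec'])[0];t=c['tvec']
def ray(u,v,h):
    r=Rm.T@np.array([(u-c['cx'])/c['fx'],(v-c['cy'])/c['fy'],1]);o=-Rm.T@t
    return o+r*(h-o[2])/r[2]
pts=np.array([ray(*p[0],0.085)[:2] for p in cs],np.float32)
print('rect',cv2.minAreaRect(pts), 'zmed',np.nanmedian(z[m>0]))
for n,b in [('fuse',(318,336,228,245)),('sel',(300,345,140,182)),('draw',(240,310,196,240))]:
    s=z[b[2]:b[3],b[0]:b[1]]; print(n,np.nanpercentile(s,[1,50,99]))
# handle top
mh=reg&(z>0.122)&(z<0.14); print('handle px',mh.sum())
P=W[mh]; print(P.mean(0),np.ptp(P,0))
# dark mask inside dial
g=im.max(2); 
for y in range(140,182,2): print(' '.join('%3d'%(z[y,x]*1000) for x in range(302,346,2)))
big=cv2.resize(im[110:250,230:410],None,fx=4.4,fy=4.2,interpolation=cv2.INTER_CUBIC); cv2.imwrite('pics/t0b.png',big)
s=np.load('pics/side0.npz')['im'];cv2.imwrite('pics/s0b.png',cv2.resize(s[170:330,195:335],None,fx=4.2,fy=3.7,interpolation=cv2.INTER_CUBIC))
E
```

```text
bench z 0.0003047266803157638
rect ((0.6364555954933167, -0.06939679384231567), (0.26007363200187683, 0.19265145063400269), 83.61004638671875) zmed 0.08603458615689882
fuse [-0.00359022  0.00105134  0.05278406]
sel [0.08149016 0.08782086 0.13369439]
draw [-0.00386611  0.02354103  0.08798425]
handle px 136
[ 0.65006651 -0.13462148  0.13091381] [0.04189059 0.05074771 0.01478524]
 86  84  83  81  85  88  86  86  88  84  85  86  87  83  83  87  88  85  82  83  85  86
 86  87  85  82  83  84  84  86  83  82  86  86  87  87  84  84  86  87  86  86  87  83
 85  84  85  85  81  86  83  84  86  88  91  91  88  87  85  87  84  86  85  84  85  85Traceback (most recent call last):
  File "<stdin>", line 22, in <module>
  File "<stdin>", line 22, in <genexpr>
ValueError: cannot convert float NaN to integer
```

```bash
python3 -m crank '[[[0,0,0,0,0,0,0]]]' 40
```

```text
clock: 0.22
position: [0.1417, -0.6085, 0.2309]
ee_rot: [0.783, -0.622, -0.0, -0.0]
ft_force: [0.2, 0.3, 0.8]
grip_width: 0.812
```

View zoom.

```bash
python3 - <<'E'
from h import *
f=np.load('pics/top0.npz'); im,d=f['im'],f['d']
cv2.imwrite('pics/t0b.png',cv2.resize(im[110:250,230:410],None,fx=4.4,fy=4.2,interpolation=cv2.INTER_CUBIC))
s=np.load('pics/side0.npz')['im'];cv2.imwrite('pics/s0b.png',cv2.resize(s[170:330,195:335],None,fx=4.2,fy=3.7,interpolation=cv2.INTER_CUBIC))
W=cloud('top',d);z=W[...,2]
C=np.array([0.6364,-0.0694]);a=-np.radians(6.4);ex=np.array([np.cos(a),np.sin(a)]);ey=np.array([-ex[1],ex[0]])
L=np.stack([(W[...,:2]-C)@ex,(W[...,:2]-C)@ey],-1)
mh=(z>0.124)&(z<0.14)&(abs(L[...,0])<.08)&(abs(L[...,1])<.13)
P=L[mh].astype(np.float32);print('handle local',P.mean(0),cv2.minAreaRect(P),np.median(z[mh]))
mf=(z>0.066)&(z<0.084)&(L[...,0]<-0.1)&(L[...,0]>-0.22)&(abs(L[...,1])<.2)
P=L[mf];print('front',mf.sum(),np.percentile(P,[2,50,98],axis=0),np.median(z[mf]))
W2=cloud('side',np.load('pics/side0.npz')['d']);z2=W2[...,2]
L2=np.stack([(W2[...,:2]-C)@ex,(W2[...,:2]-C)@ey],-1)
mh=(z2>0.122)&(z2<0.14)&(abs(L2[...,0])<.08)&(abs(L2[...,1])<.13)
P=L2[mh].astype(np.float32);print('side handle',P.mean(0),cv2.minAreaRect(P))
mf=(z2>0.06)&(z2<0.08)&(L2[...,0]<-0.11)&(L2[...,0]>-0.24)&(abs(L2[...,1])<.16)
P=L2[mf];print('side front',mf.sum(),np.percentile(P,[2,50,98],axis=0))
mf=(abs(z2-0.085)<0.006)&(abs(L2[...,0])<.13)&(abs(L2[...,1])<.16)
P=L2[mf];print('side top',np.percentile(P,[1,50,99],axis=0))
E
```

```text
handle local [ 0.02119051 -0.06308453] ((0.021630406379699707, -0.06266599893569946), (0.05924469977617264, 0.0150119224563241), 61.3369140625) 0.13115003098760003
front 120 [[-0.16889226 -0.0009978 ]
 [-0.16614492  0.05874781]
 [-0.16288736  0.11774152]] 0.07563887487700849
side handle [ 0.02081404 -0.06778631] ((0.020685303956270218, -0.06416280567646027), (0.059894438832998276, 0.014324582181870937), 61.59196853637695)
side front 97 [[-0.16893611 -0.00270983]
 [-0.16457395  0.04931682]
 [-0.16317462  0.12333273]]
side top [[-0.09313032 -0.12940071]
 [-0.00324684 -0.03385973]
 [ 0.09375551  0.1291972 ]]
```

View pics/t0b.png

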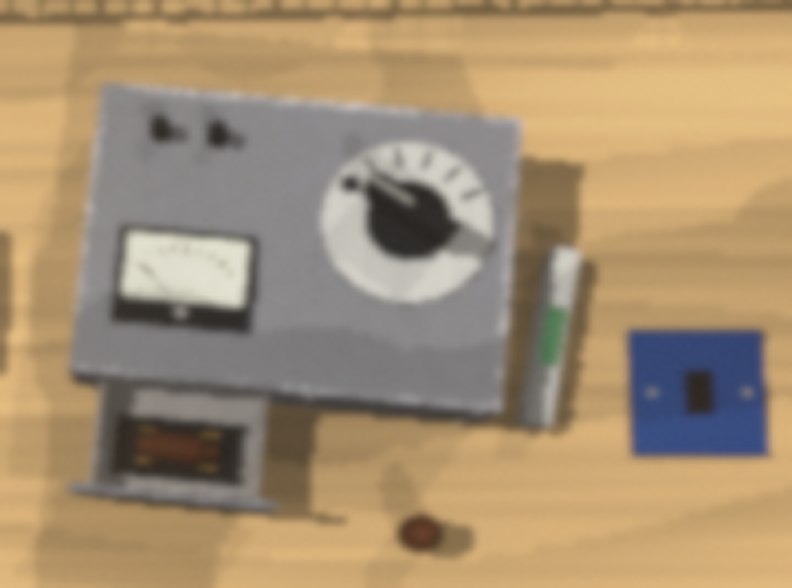

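View pics/s0b.png

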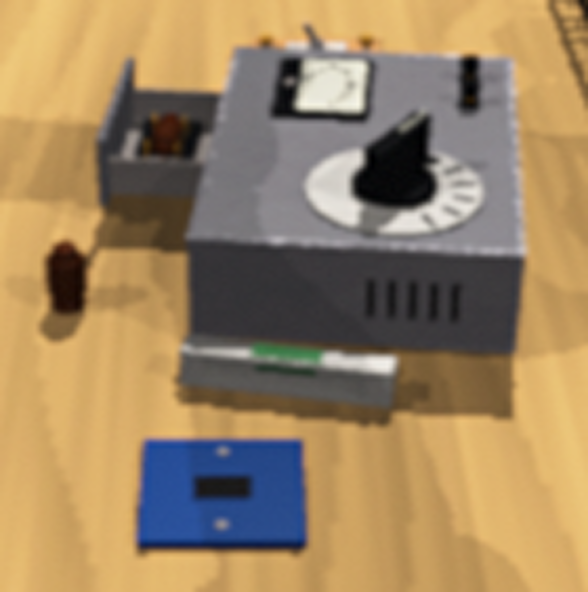

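Both views agree: the case is centred at (0.636,-0.069) with yaw about -6.4°. The drawer is about 65 mm open, and the handle axis is near local (0.021,-0.063) at 61°. I'll swing round to a point in front of the drawer with the gripper shut.

```bash
python3 -m crank '[[[0.7,0.5,0,0,0,-1,0],[0.8,0.6,0,0,0,-1,0],[0.8,0.6,0,0,0,-1,0],[0.8,0.7,0,0,0,-0.9,0],[0.7,0.8,0,0,0,0,0],[0.3,0.9,0,0,0,0,0],[0.3,0.9,0,0,0,0,0],[0.1,0.9,0,0,0,0,0]]]' 40
```

```text
clock: 1.23
position: [0.4107, -0.2543, 0.2312]
ee_rot: [-0.667, 0.745, -0.0, 0.0]
ft_force: [0.2, 0.5, -0.0]
grip_width: 0.005
```

```bash
python3 -m crank '[[[0,0.9,0,0,0,0,0],[0,0.9,0,0,0,0,0],[0,0.9,0,0,0,0,0],[0,0.9,0,0,0,0,0],[0,0.8,-0.5,0,0,0,0],[0,0,-0.9,0,0,0,0],[0,0,-0.9,0,0,0,0],[0,0,-0.4,0,0,0,0]]]'; python3 - <<'E'
from h import *
grab('wrist','w1');grab('side','s1');o=manip.get_obs();print(o['position'],o['ft_force'],R.from_quat(o['ee_rot']).as_matrix()[:,0])
E
```

```text
clock: 2.22
position: [0.4082, 0.0076, 0.0668]
ee_rot: [-0.667, 0.745, 0.001, -0.001]
ft_force: [0.1, 0.0, 0.2]
grip_width: -0.004
[0.40801988 0.00762658 0.06720511] [-0.4504962  -0.38933113 -0.14947519] [-1.10913222e-01 -9.93830042e-01 -3.24068733e-04]
```

View pics/w1.png

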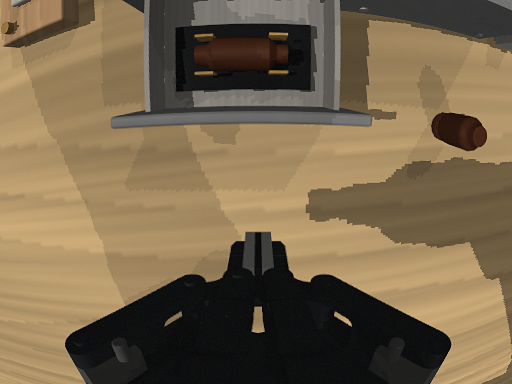

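View pics/s1.png

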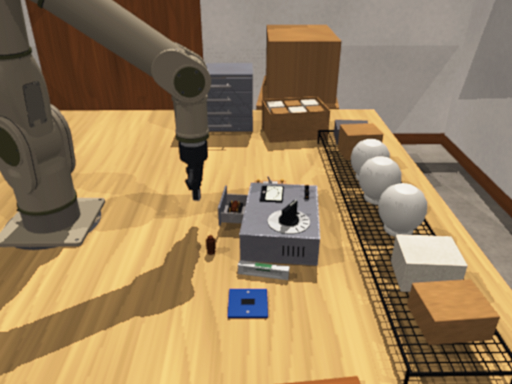

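The wrist view shows the drawer front spanning columns 112–371 at row 120, with the shut fingertips at (258,235), about 7 mm right of its centre. I'll lower, recentre and start the push.

```bash
python3 -m crank '[[[0,0.12,-0.5,0,0,0,0],[0.4,-0.05,0,0,0,0,0],[0.4,-0.04,0,0,0,0,0],[0,0,0,0,0,0,0]]]';  python3 -m crank '[[[0.17,-0.02,0,0,0,0,0],[0.17,-0.02,0,0,0,0,0],[0.17,-0.02,0,0,0,0,0],[0.17,-0.02,0,0,0,0,0],[0.17,-0.02,0,0,0,0,0]]]'
```

```text
clock: 2.82
position: [0.46, 0.0092, 0.0407]
ee_rot: [-0.666, 0.746, -0.001, 0.001]
ft_force: [-0.8, -0.3, -1.1]
grip_width: 0.001
clock: 3.45
position: [0.5096, 0.0032, 0.0393]
ee_rot: [-0.667, 0.745, 0.0, -0.0]
ft_force: [-2.0, 0.6, 1.0]
grip_width: -0.002
```

```bash
python3 -m crank '[[[0.1,-0.01,0,0,0,0,0],[0.1,-0.01,0,0,0,0,0]]]';  python3 -m crank '[[[0.08,-0.01,0,0,0,0,0],[0.08,-0.01,0,0,0,0,0]]]';python3 -m crank '[[[0.05,-0.01,0,0,0,0,0],[0,0,0,0,0,0,0]]]'
```

```text
clock: 3.7
position: [0.5211, 0.0019, 0.0392]
ee_rot: [-0.667, 0.745, 0.0, -0.0]
ft_force: [-5.4, -1.0, 2.6]
grip_width: -0.001
clock: 3.95
position: [0.5309, 0.0009, 0.0393]
ee_rot: [-0.667, 0.745, -0.0, 0.0]
ft_force: [0.1, -0.1, 0.8]
grip_width: -0.002
clock: 4.2
position: [0.5331, 0.0004, 0.0392]
ee_rot: [-0.667, 0.745, 0.0, -0.0]
ft_force: [-4.0, 0.7, 2.4]
grip_width: 0.001
```

```bash
python3 -m crank '[[[0.04,0,0,0,0,0,0],[0,0,0,0,0,0,0]]]';  python3 -m crank '[[[0.03,0,0,0,0,0,0],[0,0,0,0,0,0,0]]]'
```

```text
clock: 4.45
position: [0.5331, 0.0005, 0.0387]
ee_rot: [-0.667, 0.745, 0.002, -0.003]
ft_force: [-17.0, 0.0, 10.7]
grip_width: 0.001
clock: 4.7
position: [0.533, 0.0005, 0.0383]
ee_rot: [-0.667, 0.745, 0.003, -0.004]
ft_force: [-24.8, 1.9, 15.5]
grip_width: 0.004
```

It hit a firm stop at local x = -0.1105, against -0.112 expected. I'll back off and check.

```bash
python3 -m crank '[[[-0.1,0.01,0,0,0,0,0],[-0.4,0.04,0,0,0,0,0],[-0.6,0.06,0.2,0,0,0,0],[-0.3,0,0.8,0,0,0,0],[0,0,0.9,0,0,0,0],[0,0,0.9,0,0,0,0],[0,0,0,0,0,0,0]]]'; python3 - <<'E'
from h import *
grab('wrist','w2');im,d=grab('top','t2')
C=np.array([0.6364,-0.0694]);a=-np.radians(6.4);ex=np.array([np.cos(a),np.sin(a)]);ey=np.array([-ex[1],ex[0]])
im2,d2=grab('side','s2')
for n,dd in(('top',d),('side',d2)):
    W=cloud(n,dd);z=W[...,2];L=np.stack([(W[...,:2]-C)@ex,(W[...,:2]-C)@ey],-1)
    mf=(z>0.04)&(z<0.075)&(L[...,0]<-0.085)&(L[...,0]>-0.2)&(L[...,1]<.12)&(L[...,1]>0)
    if mf.sum():print(n,mf.sum(),np.percentile(L[mf],[2,50,98],axis=0))
print(manip.get_obs()['position'],manip.get_obs()['ft_force'])
cv2.imwrite('pics/s2b.png',cv2.resize(im2[150:330,180:335],None,fx=4.2,fy=3.3,interpolation=cv2.INTER_CUBIC))
E
```

```text
clock: 5.58
position: [0.4565, 0.0069, 0.2118]
ee_rot: [-0.667, 0.745, -0.004, 0.003]
ft_force: [-1.1, 0.4, -0.9]
grip_width: -0.002
side 4 [[-0.10061095  0.0008633 ]
 [-0.09979366  0.0028627 ]
 [-0.09764476  0.09662211]]
[0.45369297 0.00669361 0.20689065] [-0.29681898  0.19890641 -0.13849154]
```

View pics/w2.png

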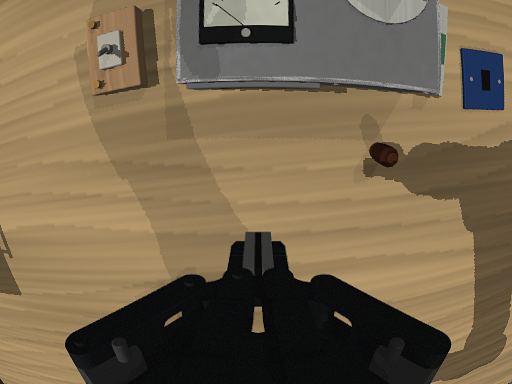

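View pics/s2b.png

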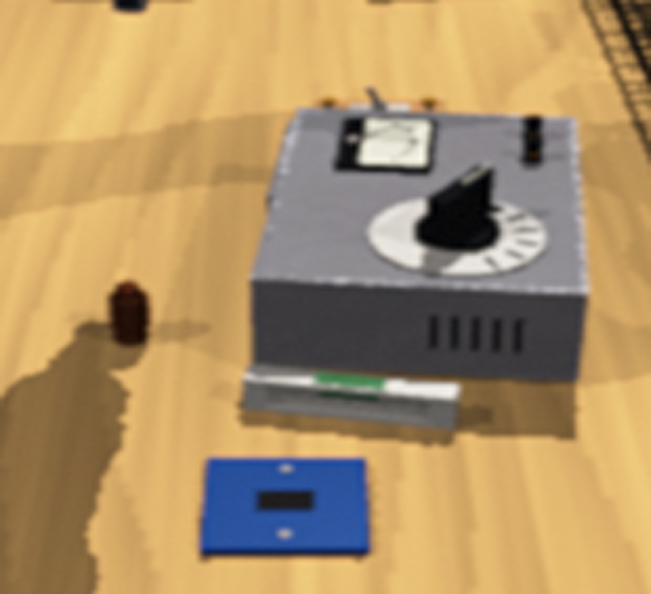

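The drawer stays home, with its front at local -0.1006 in the side view. In the wrist view it is a thin lip at row 86. The neighbouring items haven't moved. Now to hover over the selector.

```bash
python3 -m crank '[[[0.4,-0.3,0,0,0,1,50],[0.4,-0.3,0,0,0,1,50],[0.4,-0.3,0,0,0,1,50],[0.4,-0.3,0,0,0,1,50],[0.4,-0.3,0,0,0,1,50],[0.4,-0.3,0,0,0,1,50],[0.4,-0.3,0,0,0,1,50],[0.4,-0.2,0,0,0,1,50]]]' 90; python3 -m crank '[[[0,0,0,0,0,1,50],[0,0,0,0,0,1,50],[0,0,0,0,0,1,50],[0,0,0,0,0,1,50],[0,0,0,0,0,0.1,50],[0,0,0,0,0,0,50]]]'; python3 - <<'E'
from h import *
im,d=grab('wrist','w3');o=manip.get_obs();print(o['position'],np.degrees(R.from_quat(o['ee_rot']).as_rotvec()),R.from_quat(o['ee_rot']).as_matrix())
im,d=grab('top','t3');im,d=grab('side','s3')
E
```

```text
clock: 6.72
position: [0.646, -0.1321, 0.2052]
ee_rot: [0.882, -0.471, -0.001, 0.0]
ft_force: [1.0, 0.4, 0.5]
grip_width: 0.586
clock: 7.48
position: [0.6455, -0.131, 0.2064]
ee_rot: [0.951, -0.309, -0.001, -0.0]
ft_force: [0.3, -0.3, -0.0]
grip_width: 0.587
[ 0.64562833 -0.13101701  0.20666014] [-1.71199666e+02  5.55782840e+01  7.19962556e-02] [[ 8.09313880e-01 -5.87375948e-01 -7.35087252e-04]
 [-5.87375881e-01 -8.09314196e-01  3.26490755e-04]
 [-7.86689365e-04  1.67539022e-04 -9.99999677e-01]]
```

View pics/w3.png

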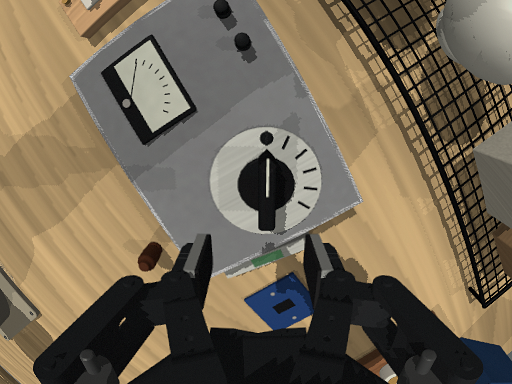

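The wrist view shows the handle pointing nearly straight up at the OFF dot (267,139), with the bar from (267,150) to (266,229). I'll refine its pose from this view by casting rays onto z=0.132.

```bash
cat >> h.py <<'E'
def wray(u,v,h,p,q):
    c=manip.get_calibration('wrist');x=np.array([u-c['cx'],v-c['cy']],float);r=np.hypot(*x);th=r/c['fx']
    ry=np.array([*(x/r*np.sin(th)),np.cos(th)]);T=np.array(c['T_tool_cam']);Rw=R.from_quat(q).as_matrix()
    o=p+Rw@T[:3,3];w=Rw@T[:3,:3]@ry
    return o+w*(h-o[2])/w[2]
E
python3 - <<'E'
from h import *
f=np.load('pics/w3.npz');im,d,p,q=f['im'],f['d'],f['p'],f['q']
print(d[150:235:10,267],d[190,200:330:10])
# dial: white disc on z~0.086
hsv=cv2.cvtColor(im,cv2.COLOR_BGR2HSV)
m=((hsv[...,2]>170)&(hsv[...,1]<40)).astype(np.uint8);m[:, :195]=0;m[:,335:]=0;m[:115]=0;m[245:]=0
cs=max(cv2.findContours(m,0,1)[0],key=cv2.contourArea)
P=np.array([wray(*a[0],0.086,p,q)[:2] for a in cs],np.float32)
e=cv2.fitEllipse(cv2.convexHull(P));print('dial',e)
# white line in bar
n=((hsv[...,2]>150)&(hsv[...,1]<60)).astype(np.uint8);n[:, :261]=0;n[:,274:]=0;n[:155]=0;n[215:]=0
ys,xs=np.nonzero(n);Q=np.array([wray(a,b,0.132,p,q)[:2] for a,b in zip(xs,ys)],np.float32)
l=cv2.fitLine(Q,2,0,.01,.01).ravel();print('line',len(Q),l,np.degrees(np.arctan2(l[1],l[0])),Q.min(0),Q.max(0))
for u,v in((267,150),(267,229),(266,139)):print(wray(u,v,.132 if v!=139 else .086,p,q))
cv2.imwrite('pics/w3b.png',cv2.resize(im[115:245,195:340],None,fx=4.4,fy=4.4,interpolation=cv2.INTER_CUBIC))
E
```

```text
[0.25471827 0.22115628 0.2241124  0.22615102 0.22944123 0.23227341
 0.23528671 0.2375275  0.24226023] [0.27916434 0.27844858 0.27539214 0.27565178 0.26764697 0.26787314
 0.2299294  0.22891776 0.2689142  0.2679395  0.27452356 0.27537745
 0.2794993 ]
dial ((0.642943799495697, -0.11080355197191238), (0.045401837676763535, 0.0876922532916069), 105.9822006225586)
line 95 [ 0.59916735  0.8006238   0.6610073  -0.12216558] 53.18971 [ 0.6520261  -0.13382046] [ 0.6701603  -0.11007491]
[ 0.67351698 -0.10453531  0.132     ]
[ 0.63628855 -0.15690887  0.132     ]
[ 0.67444721 -0.10403272  0.086     ]
```

View pics/w3b.png

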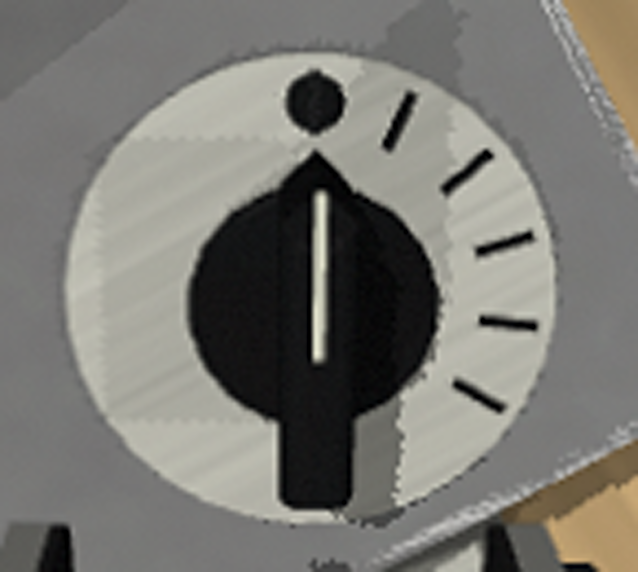

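Axis ≈ (0.651,-0.1345), bar direction ≈ 54°. Both views and the line agree to within about 1–2 mm. I'll descend over it.

```bash
python3 -m crank '[[[0.09,-0.06,0,0,0,0,50],[0,0,-0.5,0,0,0,50],[0,0,-0.5,0,0,0,50],[0,0,-0.4,0,0,0,50],[0,0,-0.25,0,0,0,50],[0,0,-0.1,0,0,0,50],[0,0,0,0,0,0,50],[0,0,0,0,0,0,50]]]' 90; python3 - <<'E'
from h import *
im,d=grab('wrist','w4');o=manip.get_obs();print(o['position'],o['ft_force'],o['torque'])
cv2.imwrite('pics/w4b.png',cv2.resize(im[130:330,150:370],None,fx=3.4,fy=3,interpolation=cv2.INTER_CUBIC))
E
```

```text
clock: 8.62
position: [0.6517, -0.1348, 0.1034]
ee_rot: [0.951, -0.308, 0.001, -0.0]
ft_force: [-0.5, -0.2, -0.5]
grip_width: 0.584
[ 0.65169507 -0.13476377  0.10332135] [ 0.26655743 -0.23189984  0.48004397] [-0.03582373  0.00362874 -0.01910463]
```

View pics/w4b.png

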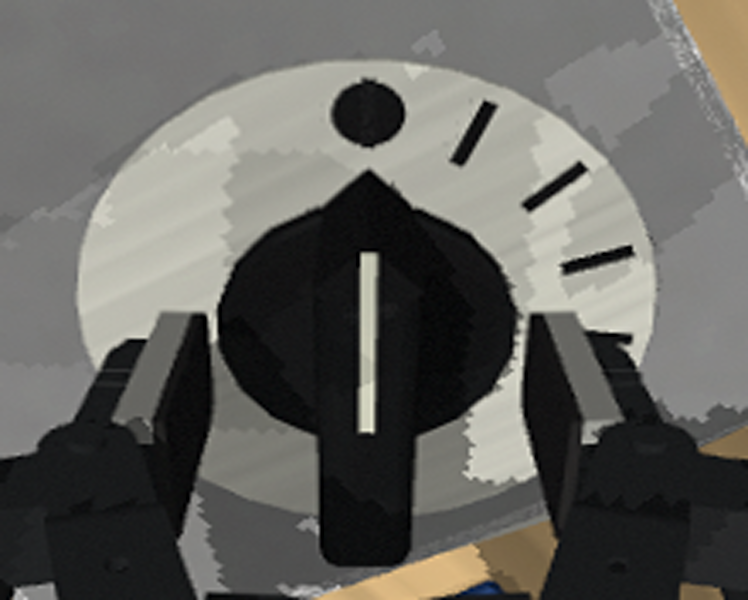

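The bar is centred between the pads at (368,340) and parallel to them. Closing now.

```bash
python3 -m crank '[[[0,0,0,0,0,0,8],[0,0,0,0,0,0,8],[0,0,0,0,0,0,8],[0,0,0,0,0,0,8],[0,0,0,0,0,0,8],[0,0,0,0,0,0,8]]]' 90; python3 - <<'E'
from h import *
o=manip.get_obs();print(o['position'],o['ft_force'],o['torque'],o['joint_pos'])
E
```

```text
clock: 9.43
position: [0.6515, -0.1349, 0.1028]
ee_rot: [0.951, -0.308, 0.0, 0.0]
ft_force: [-0.2, 0.6, 5.4]
grip_width: 0.152
[ 0.65149951 -0.13491878  0.1028301 ] [-0.21888301  0.56229386  5.41103948] [-0.12747945  0.02047438 -0.21003857] [ 0.60455378  0.60151609 -0.66286006  1.46321816  0.38214924  1.20703305
 -0.73578262]
```

```bash
python3 -m crank '[[[0,0,0,0,0,-0.6,0],[0,0,0,0,0,-0.6,0],[0,0,0,0,0,-0.6,0],[0,0,0,0,0,-0.6,0],[0,0,0,0,0,-0.6,0],[0,0,0,0,0,-0.6,0],[0,0,0,0,0,-0.6,0],[0,0,0,0,0,-0.6,0]]]' 100; python3 - <<'E'
from h import *
o=manip.get_obs();print(o['position'],o['ft_force'],o['torque'],o['joint_pos'],np.degrees(np.arctan2(*R.from_quat(o['ee_rot']).as_matrix()[1::-1,0])))
im,d=grab('wrist','w5')
cv2.imwrite('pics/w5b.png',cv2.resize(im[100:330,130:390],None,fx=3,fy=2.6,interpolation=cv2.INTER_CUBIC))
E
```

```text
clock: 10.42
position: [0.6518, -0.1353, 0.1029]
ee_rot: [0.866, -0.5, 0.001, -0.0]
ft_force: [2.3, -2.8, 4.2]
grip_width: 0.142
[ 0.65182825 -0.13526727  0.10288619] [ 2.29753788 -2.80070478  4.22945893] [-0.35307169 -0.42183499  0.14651625] [ 0.55309763  0.58073577 -0.58461677  1.46607246  0.33273418  1.19267695
 -1.12558825] -59.98825258117972
```

View pics/w5b.png

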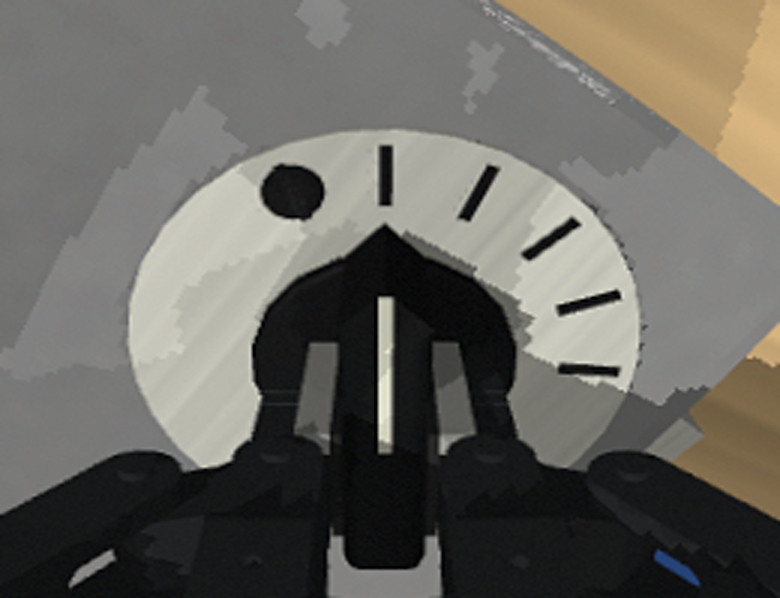

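The nose now points exactly at the first mark (385,175), with the bar square in the pads. Now 48° more.

```bash
python3 -m crank '[[[0,0,0,0,0,-0.6,0],[0,0,0,0,0,-0.6,0],[0,0,0,0,0,-0.6,0],[0,0,0,0,0,-0.6,0],[0,0,0,0,0,-0.6,0],[0,0,0,0,0,-0.6,0],[0,0,0,0,0,-0.6,0],[0,0,0,0,0,-0.6,0]]]' 100;python3 -m crank '[[[0,0,0,0,0,-0.6,0],[0,0,0,0,0,-0.6,0],[0,0,0,0,0,-0.6,0],[0,0,0,0,0,-0.6,0],[0,0,0,0,0,-0.6,0],[0,0,0,0,0,-0.6,0],[0,0,0,0,0,-0.4,0],[0,0,0,0,0,0,0]]]' 100; python3 - <<'E'
from h import *
o=manip.get_obs();print(o['position'],o['ft_force'],o['torque'],o['joint_pos'],np.degrees(np.arctan2(*R.from_quat(o['ee_rot']).as_matrix()[1::-1,0])))
im,d=grab('wrist','w6')
cv2.imwrite('pics/w6b.png',cv2.resize(im[100:330,130:390],None,fx=3,fy=2.6,interpolation=cv2.INTER_CUBIC))
E
```

```text
clock: 11.48
position: [0.652, -0.1357, 0.1029]
ee_rot: [0.743, -0.669, 0.001, -0.0]
ft_force: [3.5, -3.0, 2.8]
grip_width: 0.148
clock: 12.48
position: [0.6519, -0.1361, 0.1029]
ee_rot: [-0.616, 0.788, -0.001, 0.0]
ft_force: [3.8, -4.8, 2.9]
grip_width: 0.147
[ 0.65194559 -0.13614598  0.10289665] [ 3.77002049 -4.79488568  2.94158959] [-0.96044721 -0.72670169  0.0517588 ] [ 0.4564166   0.55047029 -0.44235613  1.4718474   0.24729871  1.17220652
 -1.83805194] -103.912937275848
```

View pics/w6b.png

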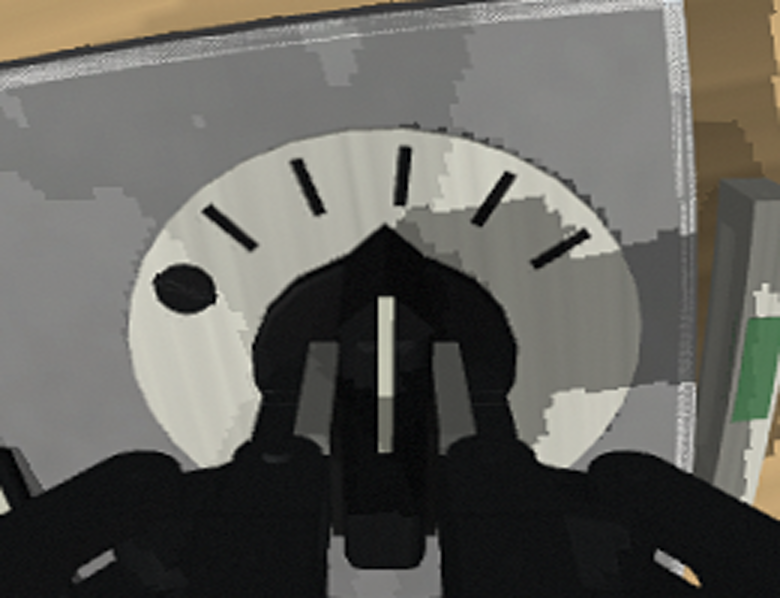

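The tool is at -103.9° and the nose is about 4° short of the third mark at (402,175). Finishing the turn.

```bash
python3 -m crank '[[[0,0,0,0,0,-0.45,0],[0,0,0,0,0,-0.4,0],[0,0,0,0,0,0,0],[0,0,0,0,0,0,0],[0,0,0,0,0,0,0],[0,0,0,0,0,0,0]]]' 100; python3 - <<'E'
from h import *
o=manip.get_obs();print(o['position'],o['ft_force'],o['torque'],np.degrees(np.arctan2(*R.from_quat(o['ee_rot']).as_matrix()[1::-1,0])))
im,d=grab('wrist','w7')
cv2.imwrite('pics/w7b.png',cv2.resize(im[100:330,130:390],None,fx=3,fy=2.6,interpolation=cv2.INTER_CUBIC))
im,d=grab('top','t7');cv2.imwrite('pics/t7.png',im);im,d=grab('side','s7')
cv2.imwrite('pics/s7b.png',cv2.resize(im[150:330,180:335],None,fx=4.2,fy=3.3,interpolation=cv2.INTER_CUBIC))
E
```

```text
clock: 13.28
position: [0.6519, -0.1363, 0.1029]
ee_rot: [-0.587, 0.81, -0.001, 0.0]
ft_force: [3.4, -5.0, 4.0]
grip_width: 0.144
[ 0.6519124  -0.13630091  0.10285258] [ 3.44367135 -4.97811121  3.96093035] [-0.98040439 -0.71719177  0.11654639] -108.13729192360469
```

View pics/w7b.png

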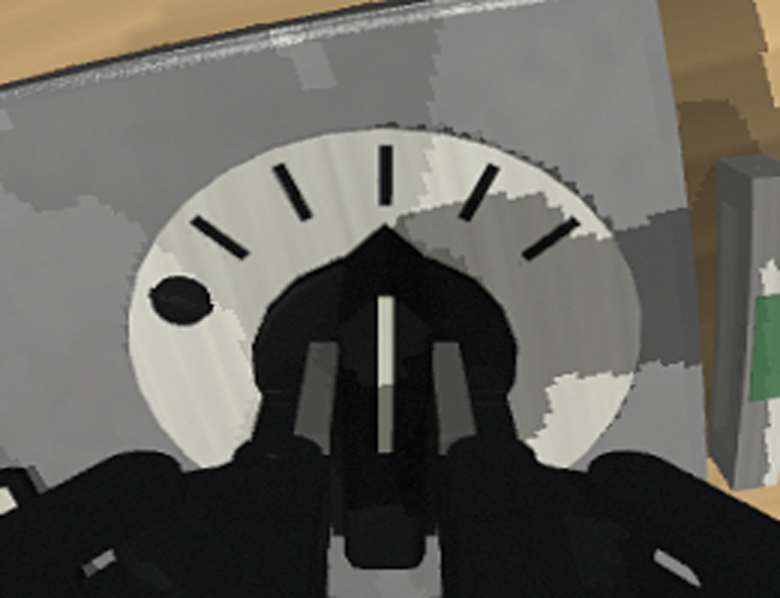

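View pics/s7b.png

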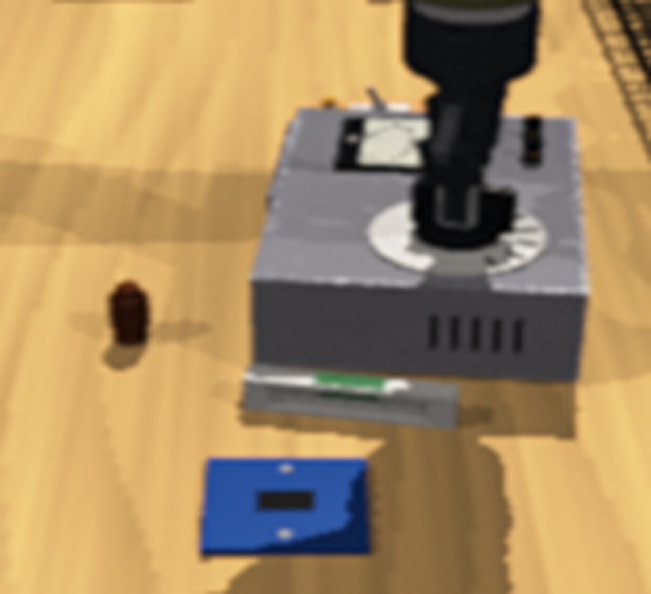

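The nose points straight at the third mark (385,175) and the grip is firm. The drawer is shut and the neighbouring items are undisturbed, so I'm handing in.

```bash
python3 -c "
from workcell import manip
print(manip.hand_in()); o=manip.get_obs(); print(o['clock'],o['grip_width'],o['torque'])"
```

```text
the job is handed in; nothing more can be done
None
the job is handed in; nothing more can be done
```

I pushed the drawer home first, then turned the selector to its third click. I handed in at about 13.4 s of the 51 s allowed, with the gripper still holding the handle.

- **Drawer:** with the gripper shut, the push met the catch, felt it draw in, then reached a firm stop at about 25 N. After I backed off, the side view showed the drawer front still home, at -0.1006 m in the case's frame against -0.101 m expected.
- **Selector:** I gripped the bar at 100 N and turned it 72.2° clockwise (third click: 72°). The last wrist picture shows the nose pointing straight at the third mark, with no slip in the pads.
- **Neighbouring items:** in the last side view the spare fuse, switch plate and level stand as before. The toggle block is mostly hidden by the case there, but nothing went near it.
- **Forces:** the readings I took stayed around 30 N or less.
- **Disagreement:** the circle fitted to the dial face came out wrong, so I did not use it. The handle position came from the other measurements, which agreed to within 1–2 mm.

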